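# Lock a deep-well plate in a bench shaker

### The arm

A 6-joint arm with a two-finger parallel gripper is mounted at the origin on the work surface. World frame = base frame: x ahead of the robot, y to its left, z up, the work surface at z = 0. Lengths are in m, angles in rad, forces in N, time in s.
With the tool pointing down it reaches from about 0.225 to 0.875 m from the base axis. Payload 3.4 kg.
Tool frame: the origin (TCP) lies midway between the tips of the shut fingers; the grasp point (between the pads) lies behind it (manip.grip_point_offset is the z of the grasp point in the tool frame, in m); z points along the fingers, x is the direction in which the jaws open and shut, and the axes are right-handed (so a half turn about z gives the same grasp; the last joint's range is limited). The gripper opens to 85 mm and grips with 20 to 120 N. Pads are 22 mm wide; open, the fingers measure 114 mm over their backs; the gripper's body (76 mm by 85 mm) begins 54 mm behind the grasp point. The pads swing forward as they close: fully open they stand 13 mm farther back than shut.
Start: joints at [-1.384, 0.276, 1.505, -0, 1.361, -0.121], TCP at [0.174, -0.548, 0.231] pointing down, gripper open.
Joint ranges: [-2.89, 2.89], [-0.75, 2.08], [0.22, 2.7], [-1.18, 4.32], [0.11, 2.71], [-2.7, 2.7]. Speed limits (rad/s): [2.57, 2.57, 3.14, 3.14, 3.14, 3.14].

### API

Orientations are given as a unit quaternion [w, x, y, z].
In Python, from rig import manip, eyes, recognise, regions_of, mark_of gives the robot as it stands.
- The arm moves only by the shell command python3 -m inch 'ROWS' [FORCE]. ROWS is JSON, a list of rows, each a list of 5 numbers: the gripper command: -1 is shut, 1 is fully open, values between are in proportion, then the shift along the tool's x, y, z in mm, then the turn about the tool's z in degrees. A call has 1 to 20 rows; each row shifts and turns the pose as measured when the row begins, along the tool's axes as they then stand; what a row does not reach is not made up. A row lasts 1/12 s, in which the tool goes at most 41.7 mm and 7.16 degrees, less where a joint would pass 70% of its speed; a pose out of reach is approached as far as the arm can. A call with a gripper value outside its range is refused whole. The fingers move at their own pace and stop on an object; FORCE is the grip in N (left out, the last holds). Time passes only in rows, so rows that do not move let the fingers close. It gives the time, the measured TCP pose, the force and the opening at its end, in the units of the state.
- manip.get_state(): the state, without advancing time (a new reading comes with each control period).
- eyes.get_image(name): name is "side" or "top"; returns a dict with "frame" (420x560x3 uint8, red, green, blue), "K" (3x3 intrinsics, pixels), "rvec" (rotation vector, rad) and "tvec" (3), from world to camera coordinates, as OpenCV has them. Camera axes: x right, y down, z forward; pixel columns grow to the right and rows downward; lengths in m; the calibration is good to about 2 mm. A picture is of the moment at which its call begins. There is no depth.
- manip.sign_off(): hands the job in, once; it reports no verdict.
Trained networks look in a picture, given as the dict that the camera call returned (one of the last four; its "shot" number tells which), for a name from the list of things; names that differ only in an ending like _2 or _b are one class to them, and where a whole thing is asked for, a point or a joint stands for the part that bears it (a point fixed in the world has none). Each returns a list of dicts, best first, with "confidence" (0 to 1); they miss things now and then, are a little off and sometimes report something else, mostly with a low value. They report only what shows in the picture. A call takes as long as a camera call. They do not tell look-alikes from the thing itself.
- recognise(picture, target): "bbox" ([left, top, width, height] in pixels, round what is visible of it).
- regions_of(picture, target): "mask" (420x560 bool, what is visible of it) and "bbox" ([left, top, width, height] in pixels, round what is visible of it).
- mark_of(picture, target): "point" ([row, column] in pixels: a listed point, or the origin of a listed thing).
The state is a dict: "clock": time; "qpos": joint angles; "qd": joint speeds; "effort": joint torques, N m; "position": TCP position; "ee_rot": TCP orientation; "contact_force": force on the tool from outside, world axes, zero at the start; "moment": the same for the moment, N m; "width": finger opening in m.
Only numpy, scipy, OpenCV 4.12 (cv2) and the standard library are available. Lean on these libraries where they do the work, as an engineer would, in place of code of your own. Each camera call takes 0.05 s, during which the arm holds its last target.

### The job

Without gripping anything, push the white deep-well plate along its rails on the shaker until it sits fully home against the end stop; then, with the fingertips, push the clamp lever round by its upright knob, past its first click, to its second stop so that the plate is locked in. Do not lift the plate or force the lever once it is there, and leave the bottle, the jar and the tip box where they stand.

Things in the scene. Friction and masses are not known exactly. Their poses are not given: they have to be found in the camera images.
- shaker: Fixed white shaker, 240 x 200 mm, its grey platform 72 mm above the bench. Place and yaw vary. Origin: centre of its underside; x points from its control panel (robot's side) to the end stop, y left, z up. Rails 12 mm high along x at y = -48 and +48 mm; end stop 16 mm high, its face at x = +84 mm. The platform's near edge is at x = -112 mm; the space before the plate is free
- plate_c (a point): Centre (half-way up) of the loose white 24-well plate, 128 (shaker x) x 85.5 (y) x 32 mm high, 0.14 to 0.28 kg, lying on the platform between the rails, 2 mm to spare each side, its axes parallel to the shaker's. It starts 20 to 45 mm short of the end stop. Its near face is 64 mm before this point; centre 88 mm, top 104 mm above the bench
- seat (a point): Fixed point of the shaker where the plate's centre lies when the plate is fully home against the end stop: shaker frame (20, 0, 88) mm
- pivot (a point): Fixed point on the upright axis of the clamp lever, right of the plate: shaker frame (20, -68, 113) mm. The lever is a flat steel bar 14 mm wide, 109 to 117 mm above the bench: a long arm with the knob and, opposite, a short hook that swings over the plate's edge as it locks (5 mm above it, not touching)
- clamp_lever (a joint): Lever angle, rad; starts near 0 = open: knob arm along shaker +x, turned 0.17 rad towards -y. Grows clockwise seen from above: the knob goes to -y, then towards the robot. Sprung rest places: 0, 0.7 (first click), 1.4 (second stop, locked: arm along shaker -y); hard end 1.42. Humps at about 0.35 and 1.05 take about 5 N at the knob; past one it snaps on, short of one it falls back
- knob_top (a point): Centre of the top of the lever's white upright knob, a round post 16 mm in diameter, 88 mm from the pivot axis, standing free from 117 to 166 mm above the bench. All else of the shaker is lower than 125 mm, so fingers may push the knob's side above that height
- bottle: Bystander: amber bottle 60 mm in diameter, 130 mm high, to the left of the shaker. Origin: centre of its underside
- jar: Bystander: small capped jar 44 mm in diameter, 55 mm high, to the right of the shaker beyond the lever. Origin: centre of its underside
- tip_box: Bystander: yellow pipette tip box 85 x 120 x 50 mm high, to the right of the shaker on the robot's side. Origin: centre of its underside
Not all that is in view belongs to the job. Of the things shaped like the part that bears plate_c, the white one is meant.

How it is judged:
By the outcome, as a careful person would: the job done as asked, in the order asked, and still so for the second after the job is handed in, with the robot touching nothing.
It also fails if it takes over 45 s, if anything falls off the work surface, if the arm or the gripper's body presses on something with over 40 N, if the wrist force passes 120 N, or if a joint passes its speed limit or range.

## Working session

There is one attempt and no reset: what is moved stays moved. The work goes in short steps, Python scripts to look and compute and a shell command to move; the robot and the scene stay as the last step left them, time stands still between calls to the robot, and variables do not carry over. Pictures are saved under pics/ and viewed, and the job is handed in when it is done.

```bash
ls; mkdir -p pics; python3 - <<'E'
from rig import manip, eyes, recognise, regions_of, mark_of
import cv2
print(manip.get_state(), manip.grip_point_offset)
for n in ("side","top"):
    p=eyes.get_image(n)
    cv2.imwrite(f"pics/{n}0.png",p["frame"][:,:,::-1])
    print(n,p["K"],p["rvec"],p["tvec"])
    for t in ("shaker","plate_c","seat","pivot","knob_top","bottle","jar","tip_box"):
        try: print(t,[(m["point"],round(m["confidence"],2)) for m in mark_of(p,t)])
        except Exception as e: print(t,e)
    print([(m["bbox"],round(m["confidence"],2)) for m in recognise(p,"plate_c")])
E
```

```text
pics
{'clock': 0.0, 'qpos': array([-1.38398294e+00,  2.76591360e-01,  1.50616423e+00,  1.59202894e-05,
        1.36071870e+00, -1.21006394e-01]), 'qd': array([ 1.11542210e-04,  5.92032877e-04, -1.04275563e-03, -7.18941824e-05,
        9.87593287e-04, -1.44424662e-03]), 'effort': array([ 3.16214964e-04, -4.16783094e+01, -2.45806521e+01, -6.44431384e-05,
        1.10537579e-02, -6.90504038e-06]), 'position': array([ 0.17410816, -0.5474286 ,  0.23042941]), 'ee_rot': array([-6.48695743e-04,  8.07148465e-01, -5.90347753e-01, -6.81464885e-04]), 'contact_force': array([-0.13668098, -0.48179996, -0.72204344]), 'moment': array([0.00320484, 0.06700804, 0.00318982]), 'width': 0.08540229277343601} -0.0187
side [[509.83627379   0.         277.64259743]
 [  0.         509.83627379 205.14442708]
 [  0.           0.           1.        ]] [ 0.93858632 -2.46922842  1.0679608 ] [0.43051227 0.32812772 0.89227007]
shaker [([236.7, 270.9], 0.82)]
plate_c [([204.5, 400.3], 0.93), ([363.1, 244.8], 0.71), ([211.0, 275.9], 0.56)]
seat [([206.1, 265.5], 0.85), ([184.5, 270.8], 0.31)]
pivot [([180.8, 276.9], 0
[... 266 characters left out ...]
[374.5, 181.7, 51.2, 51.9], 0.95), ([208.0, 338.4, 77.3, 57.0], 0.63)]
top [[388.18160396   0.         280.45131838]
 [  0.         388.18160396 211.83228632]
 [  0.           0.           1.        ]] [ 2.18412287 -2.17030682  0.14019087] [0.01920531 0.57321577 0.9360689 ]
shaker []
plate_c [([211.8, 282.9], 0.88), ([285.5, 173.7], 0.73), ([276.7, 390.3], 0.65)]
seat [([198.5, 284.1], 0.9)]
pivot [([187.6, 309.5], 0.97)]
knob_top [([147.1, 308.5], 0.78)]
bottle [([212.8, 213.5], 0.66)]
jar [([158.9, 335.6], 0.78)]
tip_box [([209.9, 378.0], 0.66)]
[([363.6, 258.2, 60.1, 44.3], 0.94), ([259.5, 180.9, 55.3, 64.9], 0.91), ([139.8, 251.2, 63.8, 67.1], 0.78), ([230.8, 144.2, 106.6, 124.3], 0.75)]
```

```bash
python3 - <<'E'
import cv2
t=cv2.imread("pics/top0.png");s=cv2.imread("pics/side0.png")
cv2.imwrite("pics/topcrop.png",cv2.resize(t[100:320,130:430],None,fx=2.6,fy=2.6,interpolation=cv2.INTER_CUBIC))
E
```

```text
(no output)
```

View pics/side0.png

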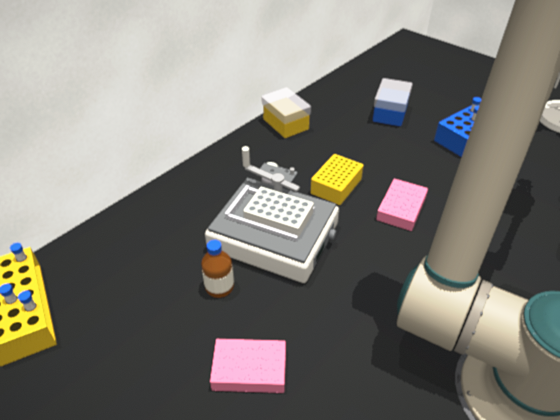

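View pics/topcrop.png

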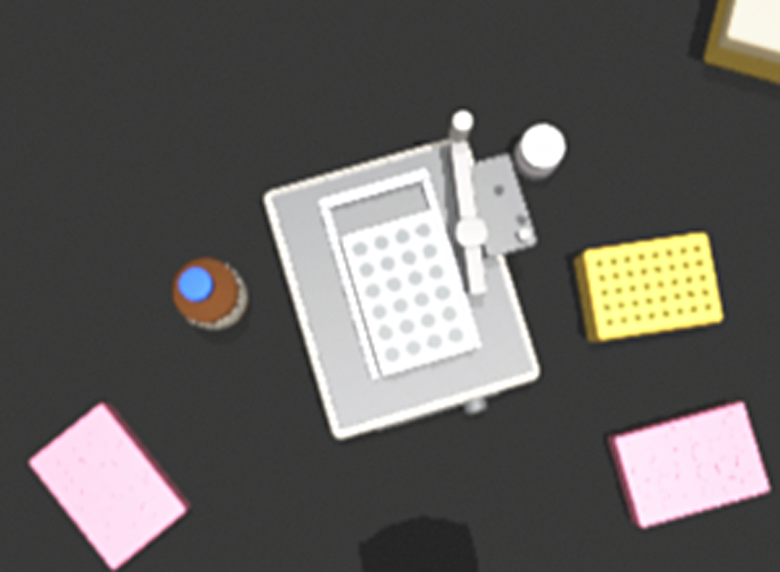

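The white plate lies on the shaker, at (283,212) in the top view. The two pink plates at about (174,286) and (390,277) are look-alikes, and the enlarged crop confirms that the white one between the rails is the one meant. The knob is at about (308,147), with the jar at (338,157) next to it. Next I fit the shaker pose.

```bash
cat > h.py <<'E'
import numpy as np, cv2
from scipy.optimize import least_squares
def ray(p,pt,z):
    R=cv2.Rodrigues(np.array(p["rvec"],float))[0]; t=np.array(p["tvec"],float).ravel()
    d=R.T@np.linalg.solve(p["K"],[pt[1],pt[0],1.]); c=-R.T@t
    return c+d*(z-c[2])/d[2]
def proj(p,X):
    return cv2.projectPoints(np.atleast_2d(np.array(X,float)),np.array(p["rvec"],float),np.array(p["tvec"],float),np.array(p["K"],float),None)[0][:,0]
def sh2w(q,P):
    P=np.atleast_2d(P); c,s=np.cos(q[2]),np.sin(q[2])
    return np.c_[q[0]+c*P[:,0]-s*P[:,1],q[1]+s*P[:,0]+c*P[:,1],P[:,2]]
E
python3 - <<'E'
from h import *
from rig import manip, eyes, recognise, regions_of, mark_of
P={n:eyes.get_image(n) for n in("side","top")}
Z=dict(shaker=0,plate_c=.088,seat=.088,pivot=.113,knob_top=.166,jar=0,bottle=0,tip_box=0)
for n,p in P.items():
    for t,z in Z.items():
        for m in mark_of(p,t)[:3]: print(n,t,np.round(ray(p,m["point"],z),4),round(m["confidence"],2))
# platform mask corners: shaker outline top
p=P["top"]; ms=regions_of(p,"shaker")
print([(m["bbox"],m["confidence"]) for m in ms])
ms=regions_of(p,"plate_c")
for m in ms:
    c=cv2.minAreaRect(np.argwhere(m["mask"])[:,::-1].astype(np.float32)); 
    b=cv2.boxPoints(c); print(m["bbox"],m["confidence"]); 
    print(np.array([ray(p,(v,u),.104) for u,v in b]).round(4).tolist())
# bright outline corners from crop (shaker top rim) hand read
cr=np.array([[268,196],[337,434],[537,376],[500,256]])/2.6+[130,100]
print("rim",np.array([ray(p,(v,u),.07) for u,v in cr]).round(4))
E
```

```text
side shaker [0.5871 0.0152 0.    ] 0.59
side plate_c [ 0.378  -0.1876  0.088 ] 0.79
side plate_c [0.3653 0.3151 0.088 ] 0.67
side plate_c [0.5789 0.0092 0.088 ] 0.6
side seat [0.6007 0.0156 0.088 ] 0.75
side pivot [ 0.6159 -0.052   0.113 ] 0.71
side knob_top [ 0.7131 -0.0413  0.166 ] 0.83
side bottle [0.5744 0.1893 0.    ] 0.57
side tip_box [ 0.5743 -0.2328  0.    ] 0.71
top plate_c [0.396  0.2718 0.088 ] 0.8
top plate_c [0.5699 0.0132 0.088 ] 0.69
top plate_c [ 0.4106 -0.2376  0.088 ] 0.61
top seat [0.5984 0.0188 0.088 ] 0.95
top pivot [ 0.6242 -0.0465  0.113 ] 0.92
top knob_top [ 0.7023 -0.0313  0.166 ] 0.65
top jar [ 0.7078 -0.1207  0.    ] 0.51
top jar [ 0.752  -0.0549  0.    ] 0.22
top bottle [0.5689 0.1959 0.    ] 0.74
top tip_box [ 0.5819 -0.2278  0.    ] 0.95
[([231.4, 142.1, 106.8, 125.7], 0.96)]
[257.8, 179.8, 55.7, 63.6] 0.76
[[0.6145, 0.0723, 0.104], [0.6412, -0.0127, 0.104], [0.5154, -0.0501, 0.104], [0.4897, 0.0339, 0.104]]
[143.9, 252.7, 59.3, 65.4] 0.62
[[0.4163, 0.337, 0.104], [0.4697, 0.2714, 0.104], [0.3778, 0.1957, 0.104], [0.3257, 0.2613, 0.104]]
[362.6, 254.6, 61.3, 49.5] 0.56
[[0.4403, -0.1647, 0.104], [0.4743, -0.2842, 0.104], [0.3933, -0.3051, 0.104], [0.3602, -0.1865, 0.104]]
rim [[ 0.6561  0.1381  0.07  ]
 [ 0.4384  0.072   0.07  ]
 [ 0.4916 -0.1098  0.07  ]
 [ 0.6019 -0.0766  0.07  ]]
```

```bash
cat > ov.py <<'E'
from h import *
from rig import eyes
import sys
def overlay(q,ang,px,name):
    for n in("top","side"):
        p=eyes.get_image(n); f=p["frame"][:,:,::-1].copy()
        x0,y0,k=((225,135,5) if n=="top" else (195,135,5))
        f=cv2.resize(f[y0:y0+120 if n=="top" else y0+150, x0:x0+150],None,fx=k,fy=k,interpolation=cv2.INTER_CUBIC)
        def poly(P,c,cl=True):
            u=(proj(p,sh2w(q,np.array(P)))-[x0,y0]+.5)*k
            cv2.polylines(f,[u.astype(np.int32)],cl,c,1,cv2.LINE_AA)
        r=lambda a,b,c,d,z:[(a,c,z),(b,c,z),(b,d,z),(a,d,z)]
        poly(r(-.12,.12,-.1,.1,.070),(0,0,255))
        poly(r(-.112,.084,-.048,.048,.084),(0,255,0))
        poly(r(px-.064,px+.064,-.04275,.04275,.104),(255,0,0))
        a=-.17-ang
        k_=(.02+.088*np.cos(a),-.068+.088*np.sin(a))
        poly([(.02,-.068,.117),(*k_,.117),(*k_,.166)],(255,0,255),False)
        poly([(k_[0]+.008*np.cos(i),k_[1]+.008*np.sin(i),.166) for i in np.linspace(0,6.28,20)],(255,0,255))
        cv2.imwrite(f"pics/{name}_{n}.png",f)
E
python3 -c "
from ov import *
overlay((.580,.0117,.292),0,-.012,'ov1')"
```

```text
(no output)
```

View pics/ov1_top.png

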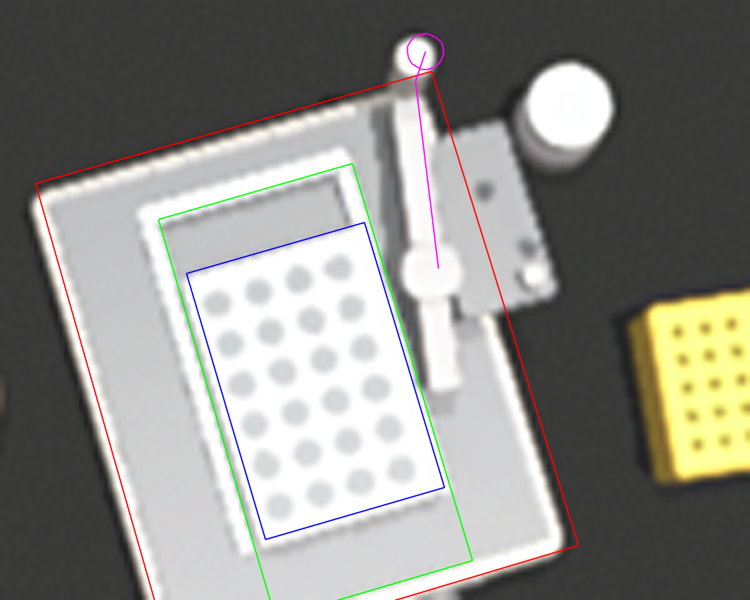

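View pics/ov1_side.png

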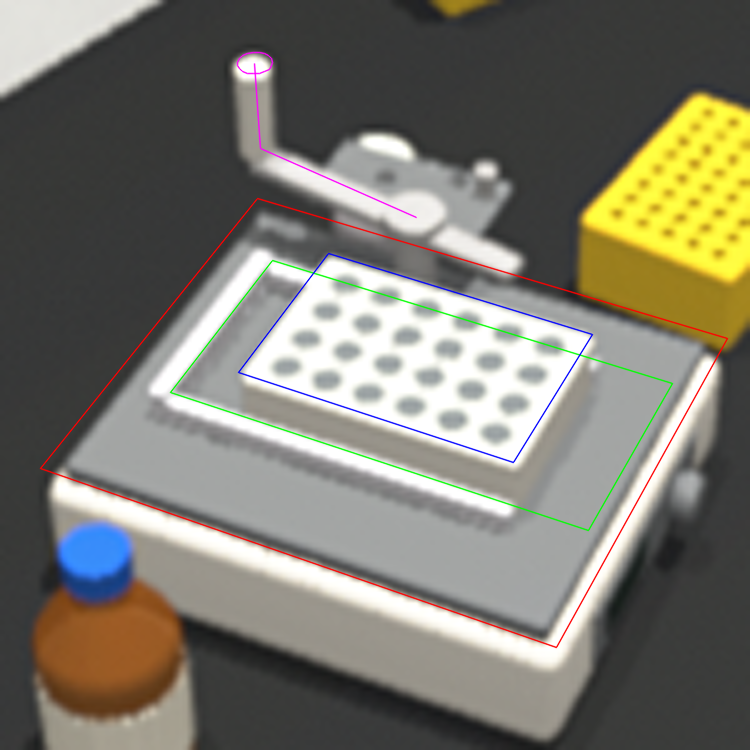

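```bash
python3 -m inch '[[-1,-27,-29,0,0],[-1,-27,-29,0,0],[-1,-27,-29,0,0],[-1,-27,-29,0,0],[-1,-27,-29,0,0],[-1,-27,-29,0,0],[-1,-27,-29,0,0],[-1,-27,-29,0,0],[-1,-27,-29,0,0],[-1,-27,-29,0,0],[-1,-27,-29,0,0],[-1,-27,-29,0,0],[-1,-27,-29,0,0],[-1,-27,-29,0,0],[-1,0,0,0,0]]' 30
cat > st.py <<'E'
from h import *
from rig import manip
from scipy.spatial.transform import Rotation as Ro
Q=(.577,.0137,.292)
def st():
    s=manip.get_state(); w,x,y,z=s["ee_rot"]; R=Ro.from_quat([x,y,z,w]).as_matrix()
    p=s["position"]; c,n=np.cos(Q[2]),np.sin(Q[2]); d=p[:2]-Q[:2]
    S=np.array([c*d[0]+n*d[1],-n*d[0]+c*d[1]])
    Rs=np.array([[c,n,0],[-n,c,0],[0,0,1]])
    f=Rs@s["contact_force"]
    print("t",round(s["clock"],2),"shaker xy mm",(S*1e3).round(1),"z",round(p[2]*1e3,1),"F(sh)",f.round(2),"w",round(s["width"]*1e3,1),"tx ang sh deg",round(np.degrees(np.arctan2(R[1,0],R[0,0])-Q[2]),2), "tilt",np.round(R[:,2],3))
    return S,p,R,Rs
def to(xy,z):
    S,p,R,Rs=st()
    d=np.array([xy[0]-S[0],xy[1]-S[1],z-p[2]])
    print("tool shift mm",(R.T@Rs.T@d*1e3).round(1))
E
python3 -c "
from st import *
to((-.105,0),.085)"
```

```text
clock: 3.35
position: [0.4591, -0.0486, 0.2297]
ee_rot: [-0.0, 0.804, -0.594, 0.006]
contact_force: [-0.0, -0.6, -0.7]
width: -0.0
t 3.35 shaker xy mm [-130.8  -25.7] z 229.7 F(sh) [-0.19 -0.53 -0.66] w -0.0 tx ang sh deg -89.66 tilt [ 0.01  -0.007 -1.   ]
tool shift mm [-26.9 -24.9 144.6]
```

```bash
python3 -m inch '[[-1,-27,-25,20,0],[-1,0,0,30,0],[-1,0,0,30,0],[-1,0,0,25,0],[-1,0,0,20,0],[-1,0,0,0,0]]'
python3 -c "
from st import *
to((-.090,0),.086)
from ov import *
overlay(Q,0,-.010,'ov2')"
```

```text
clock: 3.85
position: [0.4795, -0.0174, 0.1063]
ee_rot: [-0.002, 0.808, -0.59, 0.011]
contact_force: [-0.3, -0.3, 0.1]
width: 0.0002
t 3.85 shaker xy mm [-102.3   -1.7] z 106.3 F(sh) [-0.4  -0.16  0.08] w 0.2 tx ang sh deg -89.02 tilt [ 0.021 -0.009 -1.   ]
tool shift mm [ -1.8 -12.   20.5]
```

View pics/ov2_top.png

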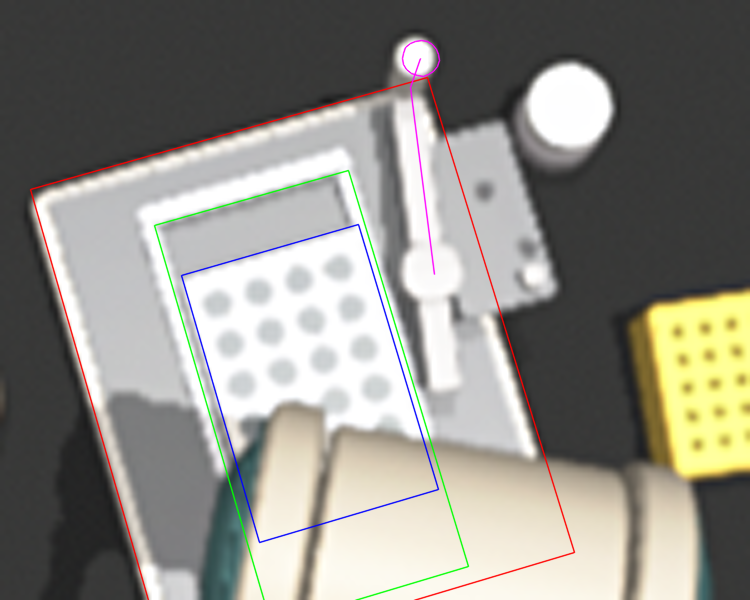

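View pics/ov2_side.png

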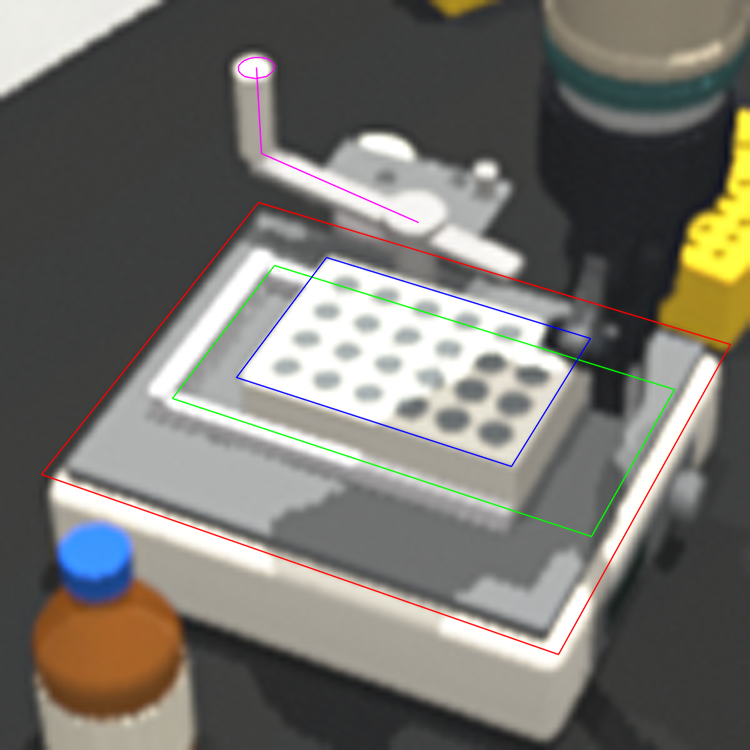

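```bash
python3 -m inch '[[-1,-1,0,14,0],[-1,-1,0,8,0],[-1,0,0,0,0]]'
python3 -c "
from st import *
st()"
python3 -m inch '[[-1,0,-5,0,0],[-1,0,-5,0,0],[-1,0,-5,0,0],[-1,0,-5,0,0],[-1,0,0,0,0]]'
python3 -c "
from st import *
st()"
```

```text
clock: 4.2
position: [0.4861, -0.018, 0.0917]
ee_rot: [-0.006, 0.807, -0.59, 0.019]
contact_force: [-1.2, 0.0, -0.0]
width: -0.0001
t 4.2 shaker xy mm [-96.1  -4.2] z 91.7 F(sh) [-1.09  0.37 -0.02] w -0.1 tx ang sh deg -89.13 tilt [ 0.037 -0.013 -0.999]
clock: 4.62
position: [0.5086, -0.0125, 0.0966]
ee_rot: [-0.007, 0.807, -0.591, 0.021]
contact_force: [-0.4, -1.0, 0.6]
width: -0.0003
t 4.62 shaker xy mm [-73.   -5.4] z 96.6 F(sh) [-0.63 -0.81  0.62] w -0.3 tx ang sh deg -89.17 tilt [ 0.042 -0.014 -0.999]
```

```bash
python3 -c "
from st import *
to((-.065,0),.088)
from ov import *
overlay(Q,0,-.003,'ov3')"
```

```text
t 4.62 shaker xy mm [-73.   -5.4] z 96.6 F(sh) [-0.63 -0.81  0.62] w -0.3 tx ang sh deg -89.17 tilt [ 0.042 -0.014 -0.999]
tool shift mm [-5.5 -7.8  8.7]
```

View pics/ov3_side.png

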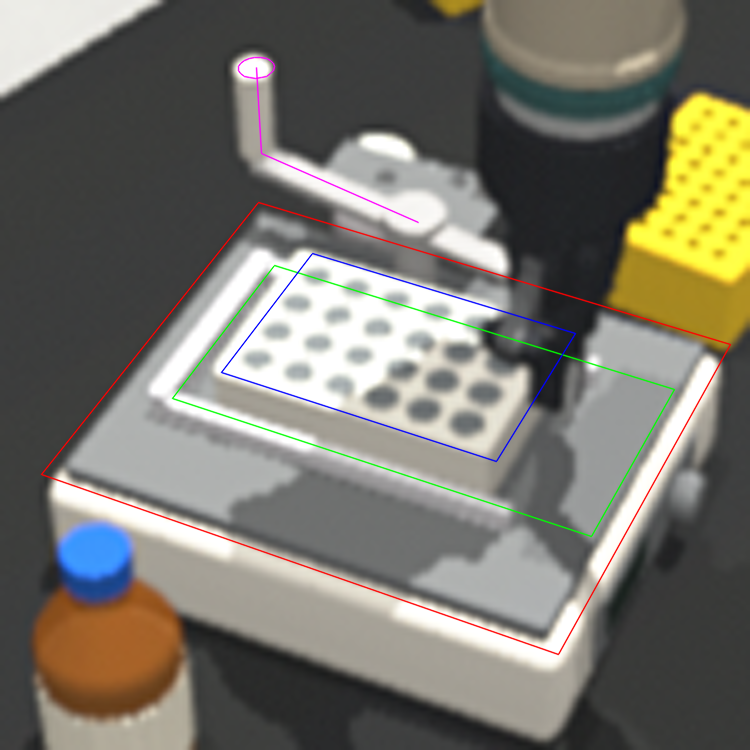

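```bash
python3 -m inch '[[-1,-2,1,5,0],[-1,-1,-2,5,0],[-1,-1,-3,1,0],[-1,0,-3,0,0],[-1,0,-2,0,0],[-1,0,0,0,0]]'
python3 -c "
from st import *
st()"
python3 -m inch '[[-1,0,-3,0,0],[-1,0,-2,0,0],[-1,0,0,0,0]]'
python3 -c "
from st import *
to((-.055,0),.088)
from ov import *
overlay(Q,0,.02,'ov4')"
```

```text
clock: 5.22
position: [0.5117, -0.0061, 0.084]
ee_rot: [-0.003, 0.807, -0.59, 0.018]
contact_force: [-1.4, -0.8, 1.5]
width: 0.0003
t 5.22 shaker xy mm [-68.2  -0.2] z 84.0 F(sh) [-1.62 -0.39  1.49] w 0.3 tx ang sh deg -89.09 tilt [ 0.032 -0.016 -0.999]
clock: 5.47
position: [0.5169, -0.0043, 0.084]
ee_rot: [-0.003, 0.807, -0.59, 0.017]
contact_force: [-2.5, -0.5, 0.9]
width: -0.0001
t 5.47 shaker xy mm [-62.7   0.1] z 84.0 F(sh) [-2.57  0.25  0.88] w -0.1 tx ang sh deg -89.1 tilt [ 0.032 -0.015 -0.999]
tool shift mm [ 0.3 -7.8 -3.8]
```

View pics/ov4_side.png

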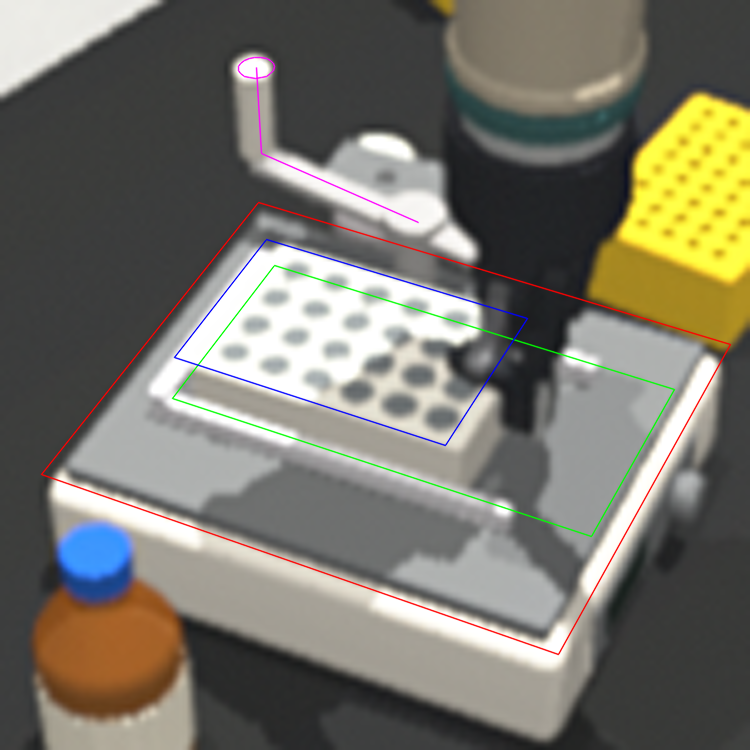

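Almost home: the plate's far edge is close to the stop strip. I push on in small steps and watch the force.

```bash
for i in 1; do python3 -m inch '[[-1,0,-2,-1,0],[-1,0,-2,-1,0],[-1,0,0,0,0]]'; done
python3 -c "
from st import *
st()"
python3 -m inch '[[-1,0,-2,0,0],[-1,0,-2,0,0],[-1,0,0,0,0]]'
python3 -c "
from st import *
st()"
```

```text
clock: 5.82
position: [0.5217, -0.0027, 0.086]
ee_rot: [-0.004, 0.807, -0.59, 0.018]
contact_force: [-1.0, -0.8, -0.3]
width: -0.0002
t 5.82 shaker xy mm [-57.6   0.2] z 86.0 F(sh) [-1.22 -0.48 -0.28] w -0.2 tx ang sh deg -89.13 tilt [ 0.034 -0.015 -0.999]
clock: 6.07
position: [0.5249, -0.0014, 0.086]
ee_rot: [-0.003, 0.807, -0.59, 0.017]
contact_force: [-2.1, -1.0, 1.4]
width: 0.0001
t 6.07 shaker xy mm [-54.2   0.5] z 86.0 F(sh) [-2.33 -0.34  1.41] w 0.1 tx ang sh deg -89.11 tilt [ 0.031 -0.015 -0.999]
```

```bash
python3 -m inch '[[-1,0,-2,0,0],[-1,0,-2,0,0],[-1,0,0,0,0]]'
python3 -c "
from st import *
st()"
python3 -m inch '[[-1,0,-2,0,0],[-1,0,0,0,0]]'
python3 -c "
from st import *
st()
from ov import *
overlay(Q,0,.02,'ov5')"
```

```text
clock: 6.32
position: [0.5248, -0.0015, 0.0862]
ee_rot: [0.001, 0.808, -0.59, 0.014]
contact_force: [-0.4, -0.3, -0.4]
width: 0.0001
t 6.32 shaker xy mm [-54.3   0.4] z 86.2 F(sh) [-0.49 -0.16 -0.41] w 0.1 tx ang sh deg -89.02 tilt [ 0.023 -0.018 -1.   ]
clock: 6.48
position: [0.5248, -0.0015, 0.0862]
ee_rot: [0.002, 0.808, -0.589, 0.013]
contact_force: [-0.9, -0.3, -1.0]
width: 0.0001
t 6.48 shaker xy mm [-54.3   0.4] z 86.2 F(sh) [-0.93 -0.07 -0.99] w 0.1 tx ang sh deg -88.98 tilt [ 0.019 -0.019 -1.   ]
```

View pics/ov5_side.png

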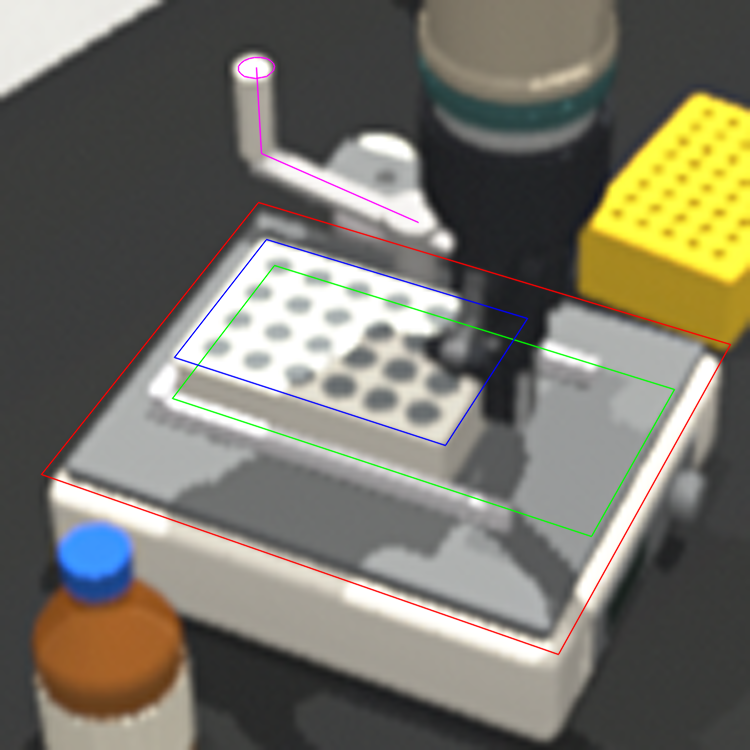

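```bash
python3 -m inch '[[-1,0,-4,0,0],[-1,0,-4,0,0]]'
python3 -c "
from st import *
st()"
python3 -m inch '[[-1,0,0,0,0]]'
python3 -c "
from st import *
st()"
```

```text
clock: 6.75
position: [0.5248, -0.0015, 0.0862]
ee_rot: [0.009, 0.809, -0.588, 0.008]
contact_force: [-11.4, -5.4, 10.5]
width: 0.0001
t 6.75 shaker xy mm [-54.3   0.5] z 86.2 F(sh) [-12.51  -1.85  10.49] w 0.1 tx ang sh deg -88.82 tilt [ 0.003 -0.024 -1.   ]
clock: 6.83
position: [0.5245, -0.0016, 0.0864]
ee_rot: [0.01, 0.809, -0.588, 0.008]
contact_force: [0.3, 0.9, -0.2]
width: -0.0
t 6.83 shaker xy mm [-54.7   0.4] z 86.4 F(sh) [ 0.59  0.75 -0.22] w -0.0 tx ang sh deg -88.81 tilt [ 0.002 -0.025 -1.   ]
```

```bash
python3 -m inch '[[-1,0,8,0,0],[-1,0,12,0,0],[-1,0,0,-20,0],[-1,0,0,-35,0],[-1,0,0,-35,0],[-1,0,0,-20,0],[-1,0,30,0,0],[-1,0,40,0,0],[-1,0,40,0,0],[-1,0,0,0,0]]'
python3 -c "
from st import *
to((.085,-.045),.185)
from ov import *
overlay(Q,0,.02,'ov6')"
```

```text
clock: 7.67
position: [0.3993, -0.0388, 0.2001]
ee_rot: [0.002, 0.809, -0.588, 0.015]
contact_force: [-0.8, 0.5, -0.3]
width: -0.0
t 7.67 shaker xy mm [-185.3    0.8] z 200.1 F(sh) [-0.61  0.66 -0.26] w -0.0 tx ang sh deg -88.73 tilt [ 0.021 -0.021 -1.   ]
tool shift mm [  51.4 -269.    20.1]
```

View pics/ov6_side.png

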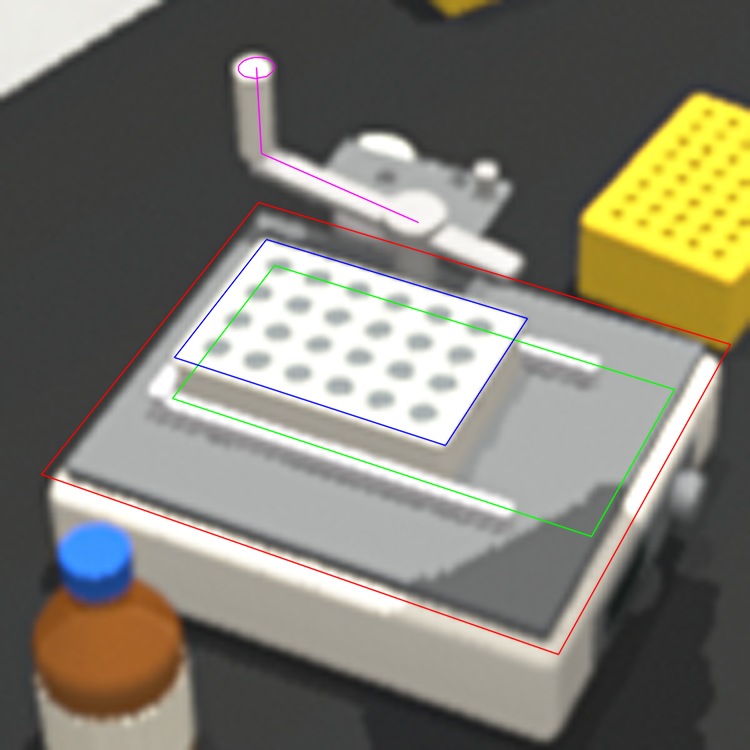

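View pics/ov6_top.png

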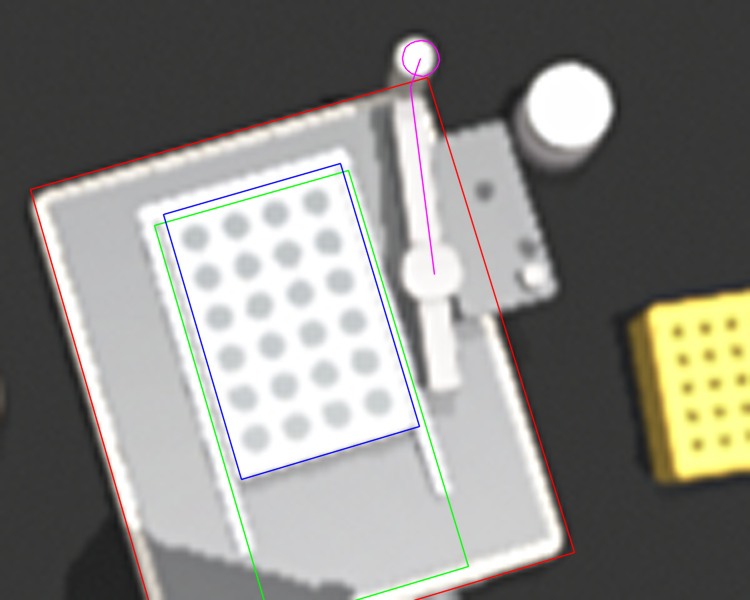

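The plate is home: there is no gap left at the stop, the overlay for the seat fits in both views, and 12 N moved it no further. Next I go to the +y side of the knob.

```bash
python3 -m inch '[[-1,6,-35,-2,0],[-1,6,-35,0,0],[-1,6,-35,0,0],[-1,6,-35,0,0],[-1,6,-35,0,0],[-1,6,-35,0,0],[-1,6,-35,0,0],[-1,3,-20,0,0],[-1,0,0,0,0]]'
python3 -c "
from st import *
to((.107,-.043),.138)"
```

```text
clock: 8.52
position: [0.6931, 0.0066, 0.2076]
ee_rot: [-0.007, 0.809, -0.588, 0.024]
contact_force: [0.6, -0.2, 0.2]
width: -0.0
t 8.52 shaker xy mm [109.1 -40.3] z 207.6 F(sh) [ 0.51 -0.39  0.22] w -0.0 tx ang sh deg -88.76 tilt [ 0.046 -0.017 -0.999]
tool shift mm [ 0.6  4.9 69.5]
```

```bash
python3 -m inch '[[-1,0,2,20,0],[-1,0,2,20,0],[-1,0,1,18,0],[-1,0,0,10,0],[-1,0,0,0,0]]'
python3 -c "
from st import *
to((.107,-.055),.138)
from ov import *
overlay(Q,0,.02,'ov7')"
```

```text
clock: 8.93
position: [0.6971, 0.0067, 0.1343]
ee_rot: [-0.009, 0.81, -0.586, 0.025]
contact_force: [-0.5, 0.4, 0.1]
width: 0.0001
t 8.93 shaker xy mm [113.  -41.3] z 134.3 F(sh) [-0.35  0.57  0.13] w 0.1 tx ang sh deg -88.59 tilt [ 0.051 -0.015 -0.999]
tool shift mm [13.7  6.2 -3.6]
```

View pics/ov7_side.png

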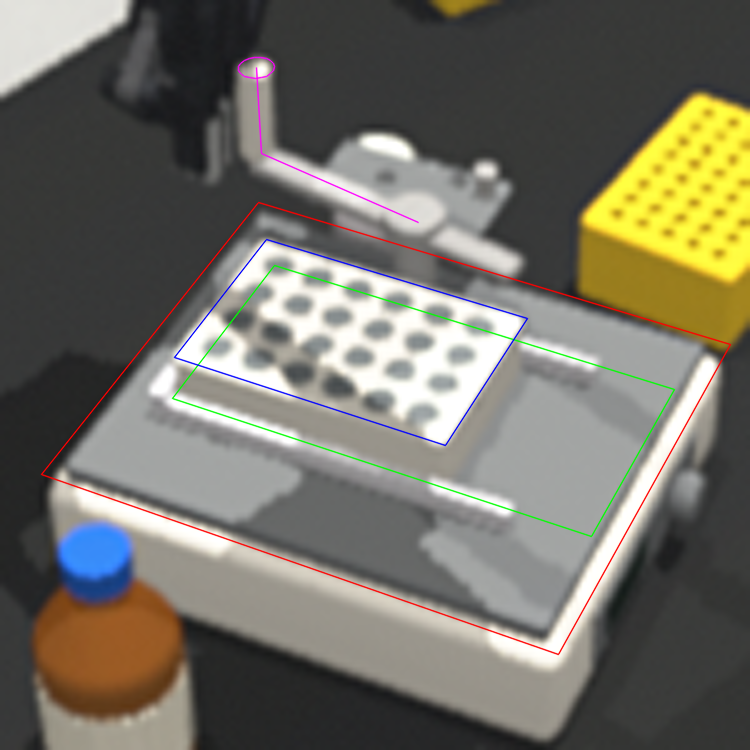

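```bash
cat >> st.py <<'E'
def arm(a,d):
    # wanted tool pose pushing knob at lever angle a with standoff d (m)
    th=-.17-a; r=np.array([np.cos(th),np.sin(th)]); t=np.array([r[1],-r[0]])
    w=np.array([.02,-.068])+.088*r-d*t
    S,p,R,Rs=st()
    rel=S-[.02,-.068]; 
    dd=np.r_[w-S,.138-p[2]]
    tx=np.degrees(np.arctan2(R[1,0],R[0,0])-Q[2])
    turn=(tx-(np.degrees(th)-90)+180)%360-180
    print("target",(w*1e3).round(1),"tool shift",(R.T@Rs.T@dd*1e3).round(1),"turn",round(turn,1),"q6",manip.get_state()["qpos"][5].round(2), "tool polar a",round(-np.arctan2(rel[1],rel[0])-.17,3),"r",round(np.hypot(*rel)*1e3,1))
E
python3 -c "
from st import *
arm(0,.034)"
python3 -m inch '[[-1,0,7,-4,5],[-1,0,0,0,5],[-1,0,0,0,0]]'
python3 -c "
from st import *
arm(0,.0245)"
```

```text
t 9.03 shaker xy mm [113.9 -41.7] z 136.6 F(sh) [-0.32 -0.34 -0.27] w -0.2 tx ang sh deg -88.59 tilt [ 0.054 -0.016 -0.998]
target [112.5 -49.4] tool shift [ 7.7  1.6 -1.2] turn 11.1 q6 1.17 tool polar a -0.443 r 97.5
clock: 9.28
position: [0.6932, 0.0044, 0.1444]
ee_rot: [-0.014, 0.753, -0.657, 0.028]
contact_force: [0.7, -0.3, 0.2]
width: 0.0001
t 9.28 shaker xy mm [108.6 -42.4] z 144.4 F(sh) [ 0.55 -0.52  0.24] w 0.1 tx ang sh deg -99.0 tilt [ 0.061 -0.016 -0.998]
target [110.9 -58.7] tool shift [15.7 -4.4  7. ] turn 0.7 q6 1.35 tool polar a -0.452 r 92.2
```

```bash
python3 -m inch '[[-1,5,-2,4,0],[-1,5,-2,3,0],[-1,3,0,0,0],[-1,0,0,0,0]]'
python3 -c "
from st import *
arm(0.1,.0225)"
```

```text
clock: 9.62
position: [0.7023, -0.0095, 0.1418]
ee_rot: [-0.016, 0.755, -0.655, 0.032]
contact_force: [-0.0, 0.4, -0.8]
width: 0.0003
t 9.62 shaker xy mm [113.3 -58.2] z 141.8 F(sh) [ 0.1   0.38 -0.78] w 0.3 tx ang sh deg -98.63 tilt [ 0.069 -0.017 -0.997]
target [110.8 -69.8] tool shift [11.7  1.   4.1] turn 6.8 q6 1.32 tool polar a -0.274 r 93.8
```

```bash
python3 -m inch '[[-1,5,0,2,3],[-1,5,0,2,3],[-1,5,0,0,3],[-1,0,0,0,0]]'
python3 -c "
from st import *
arm(0.35,.0225)
from ov import *
overlay(Q,0.2,.02,'ov8')"
```

```text
clock: 9.95
position: [0.706, -0.0214, 0.1392]
ee_rot: [0.023, -0.699, 0.714, -0.029]
contact_force: [-1.0, 2.4, 0.7]
width: -0.0001
t 9.95 shaker xy mm [113.4 -70.8] z 139.2 F(sh) [-0.29  2.59  0.66] w -0.1 tx ang sh deg -107.93 tilt [ 0.073 -0.009 -0.997]
target [107.5 -92.2] tool shift [22.2 -0.9  1.4] turn 11.9 q6 1.46 tool polar a -0.14 r 93.5
```

View pics/ov8_side.png

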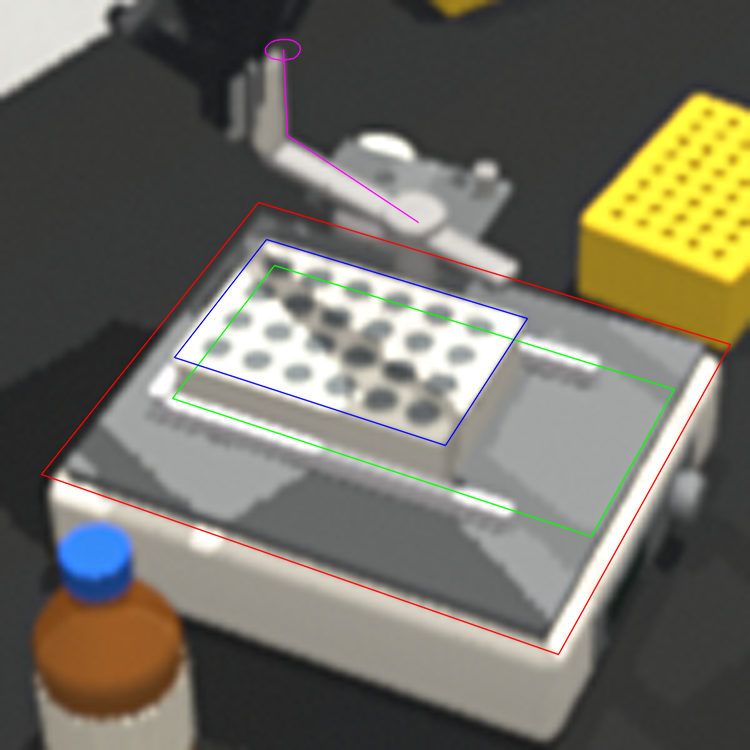

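```bash
python3 -m inch '[[-1,6,0,1,4],[-1,6,0,1,4],[-1,6,0,1,4],[-1,0,0,0,0]]'
python3 -c "
from st import *
arm(0.5,.0225)"
python3 -m inch '[[-1,6,0,1,3],[-1,6,0,1,3],[-1,0,0,0,0]]'
python3 -c "
from st import *
arm(0.7,.0225)
from ov import *
overlay(Q,0.7,.02,'ov9')"
```

```text
clock: 10.38
position: [0.7098, -0.0328, 0.1399]
ee_rot: [0.034, -0.621, 0.783, -0.027]
contact_force: [-0.7, 1.5, -1.4]
width: -0.0003
t 10.38 shaker xy mm [113.8 -82.8] z 139.9 F(sh) [-0.22  1.67 -1.43] w -0.3 tx ang sh deg -119.84 tilt [ 0.086 -0.    -0.996]
target [ 102.9 -105. ] tool shift [24.7 -1.5  1.5] turn 8.6 q6 1.64 tool polar a -0.014 r 95.0
clock: 10.63
position: [0.7106, -0.0419, 0.1399]
ee_rot: [0.039, -0.581, 0.813, -0.027]
contact_force: [0.3, -0.9, 0.3]
width: 0.0004
t 10.63 shaker xy mm [111.9 -91.7] z 139.9 F(sh) [ 0.01 -0.9   0.33] w 0.4 tx ang sh deg -125.53 tilt [ 0.095  0.002 -0.995]
target [  93.9 -120.8] tool shift [34.1 -2.2  1. ] turn 14.3 q6 1.73 tool polar a 0.083 r 94.9
```

View pics/ov9_side.png

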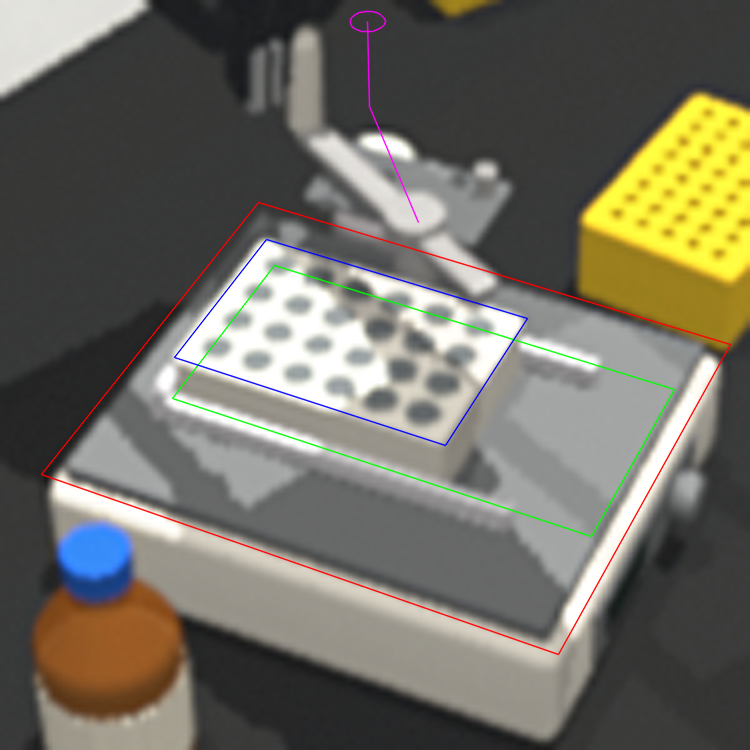

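```bash
python3 -m inch '[[-1,6,0,1,3],[-1,6,0,1,3],[-1,6,0,1,2],[-1,0,0,0,0]]'
python3 -c "
from st import *
arm(0.7,.0225)
from ov import *
overlay(Q,0.7,.02,'ov10')"
```

```text
clock: 11.07
position: [0.7028, -0.0578, 0.1352]
ee_rot: [0.039, -0.525, 0.85, -0.023]
contact_force: [0.5, -0.2, -0.4]
width: -0.0002
t 11.07 shaker xy mm [  99.9 -104.7] z 135.2 F(sh) [ 0.37 -0.36 -0.42] w -0.2 tx ang sh deg -133.18 tilt [ 0.091  0.001 -0.996]
target [  93.9 -120.8] tool shift [15.7 -6.9 -2.9] turn 6.7 q6 1.84 tool polar a 0.26 r 87.9
```

View pics/ov10_side.png

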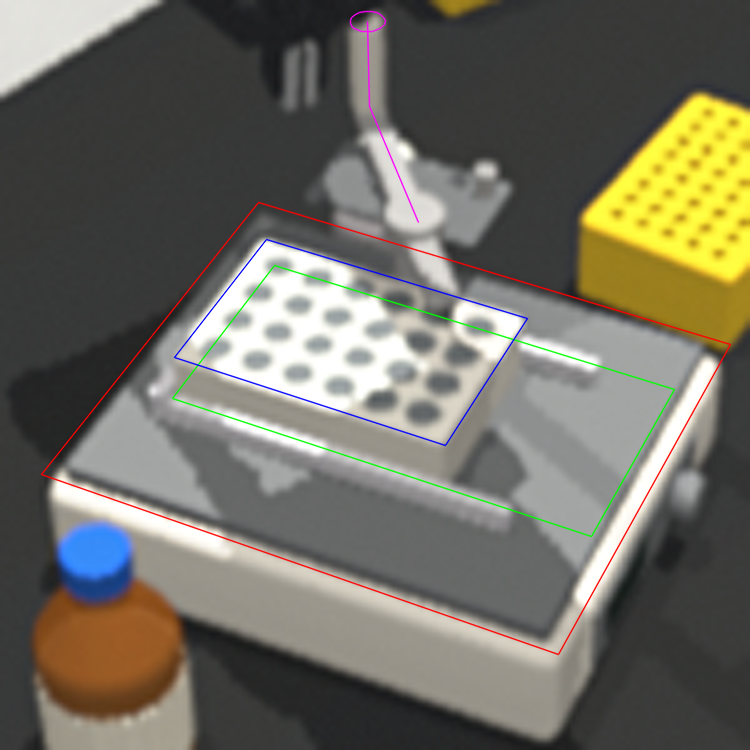

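View pics/ov10_top.png

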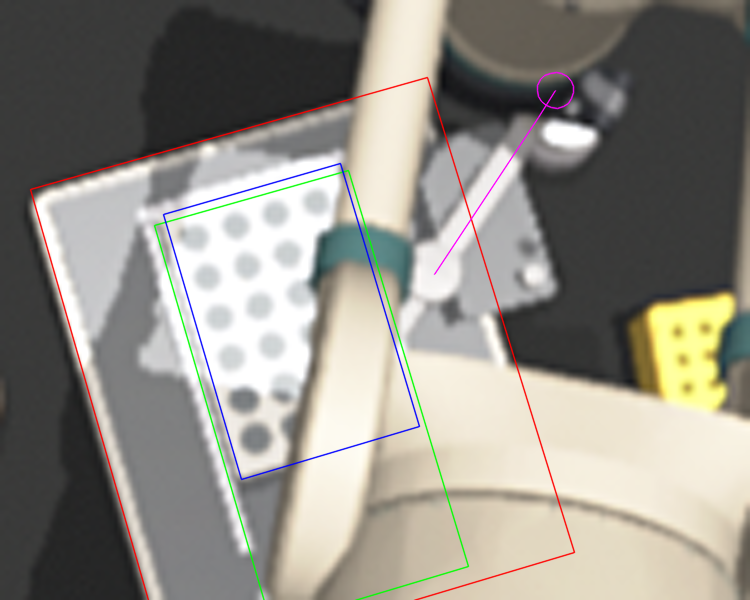

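First click passed: the lever overlay at 0.7 matches. Now on to the second stop.

```bash
python3 -m inch '[[-1,6,-3,0,3],[-1,6,-3,-1,3],[-1,6,-2,-1,3],[-1,6,-1,0,3],[-1,0,0,0,0]]'
python3 -c "
from st import *
arm(0.95,.0225)"
python3 -m inch '[[-1,6,-1,0,3],[-1,6,-1,0,3],[-1,0,0,0,0]]'
python3 -c "
from st import *
arm(1.05,.0225)
from ov import *
overlay(Q,1.0,.02,'ov11')"
```

```text
clock: 11.58
position: [0.6997, -0.0784, 0.1368]
ee_rot: [0.043, -0.435, 0.899, -0.017]
contact_force: [0.5, 1.5, 0.0]
width: 0.0001
t 11.58 shaker xy mm [  91.  -123.5] z 136.8 F(sh) [0.96 1.33 0.01] w 0.1 tx ang sh deg -145.03 tilt [ 0.093  0.006 -0.996]
target [  78.6 -137.4] tool shift [18.  -4.4 -2. ] turn 9.1 q6 2.01 tool polar a 0.494 r 90.1
clock: 11.83
position: [0.6974, -0.0844, 0.1372]
ee_rot: [0.049, -0.389, 0.92, -0.014]
contact_force: [1.5, 2.3, -0.4]
width: 0.0
t 11.83 shaker xy mm [  87.1 -128.6] z 137.2 F(sh) [ 2.07  1.79 -0.39] w 0.0 tx ang sh deg -150.79 tilt [ 0.1    0.012 -0.995]
target [  71.4 -142.9] tool shift [20.6 -5.  -2.1] turn 9.1 q6 2.09 tool polar a 0.564 r 90.4
```

View pics/ov11_side.png

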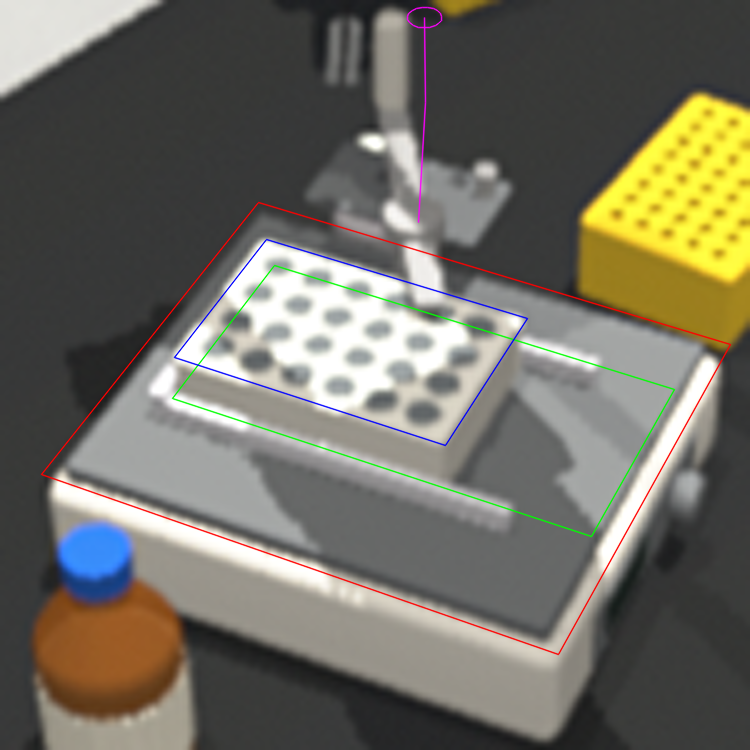

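```bash
python3 -m inch '[[-1,6,-1,0,3],[-1,6,-1,0,2],[-1,6,-1,0,2],[-1,0,0,0,0]]'
python3 -c "
from st import *
arm(1.05,.0225)"
python3 -m inch '[[-1,6,-1,0,2],[-1,6,-1,0,2],[-1,0,0,0,0]]'
python3 -c "
from st import *
arm(1.1,.0225)
from ov import *
overlay(Q,1.4,.02,'ov12')"
```

```text
clock: 12.27
position: [0.6915, -0.0941, 0.1374]
ee_rot: [0.055, -0.335, 0.941, -0.011]
contact_force: [0.8, 0.4, -0.4]
width: -0.0
t 12.27 shaker xy mm [  78.6 -136.2] z 137.4 F(sh) [ 0.87  0.13 -0.39] w -0.0 tx ang sh deg -157.35 tilt [ 0.11   0.016 -0.994]
target [  71.4 -142.9] tool shift [ 9.2 -3.5 -1.3] turn 2.6 q6 2.18 tool polar a 0.691 r 89.9
clock: 12.52
position: [0.6835, -0.1026, 0.1364]
ee_rot: [0.055, -0.303, 0.951, -0.009]
contact_force: [-0.1, -0.1, -0.2]
width: 0.0001
t 12.52 shaker xy mm [  68.5 -142. ] z 136.4 F(sh) [-0.08 -0.04 -0.17] w 0.1 tx ang sh deg -161.25 tilt [ 0.11   0.016 -0.994]
target [  67.6 -145.4] tool shift [ 1.8 -3.  -1.6] turn 1.5 q6 2.23 tool polar a 0.82 r 88.5
```

View pics/ov12_side.png

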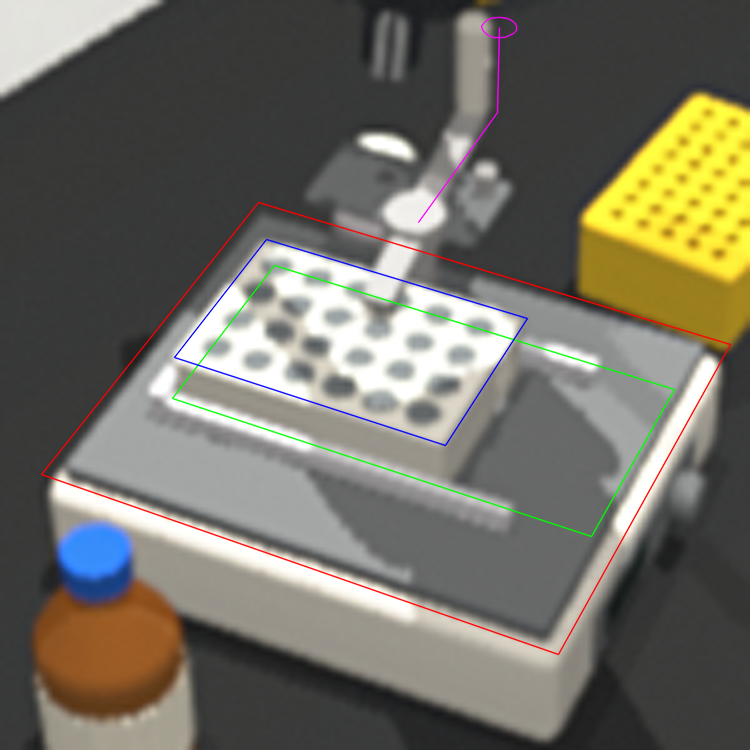

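It snapped past the second hump and the force fell to zero. I back off and check the final angle.

```bash
python3 -m inch '[[-1,-8,0,0,0],[-1,-12,0,0,0],[-1,0,0,-20,0],[-1,0,0,-30,0],[-1,0,0,-30,0],[-1,0,0,-30,0],[-1,0,0,0,0]]'
python3 -c "
from st import *
st()
from ov import *
overlay(Q,1.4,.02,'ov13')"
```

```text
clock: 13.2
position: [0.6917, -0.088, 0.2483]
ee_rot: [0.052, -0.306, 0.951, -0.007]
contact_force: [0.2, -0.7, 1.7]
width: 0.0001
t 13.2 shaker xy mm [  80.5 -130.5] z 248.3 F(sh) [ 0.02 -0.74  1.68] w 0.1 tx ang sh deg -160.95 tilt [ 0.103  0.019 -0.995]
```

View pics/ov13_side.png

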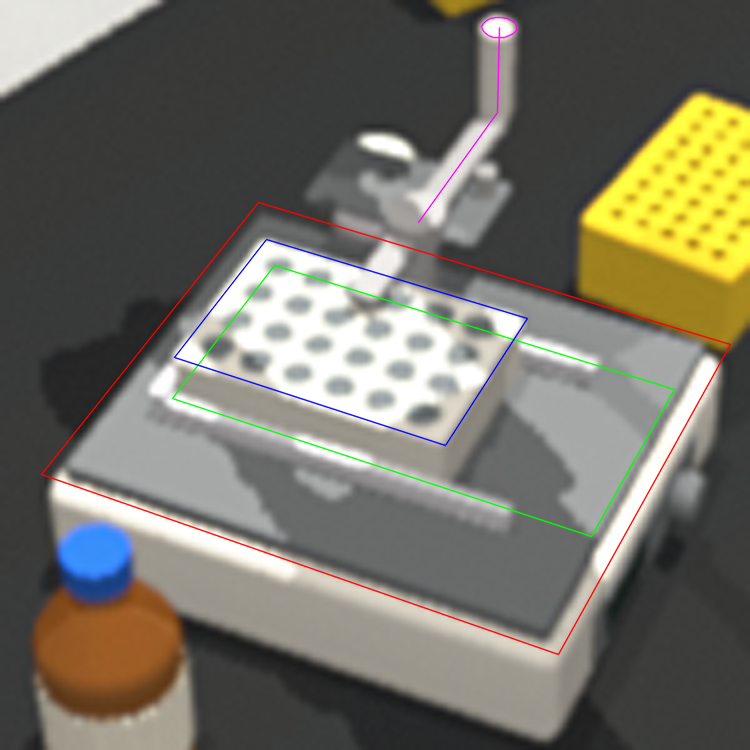

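View pics/ov13_top.png

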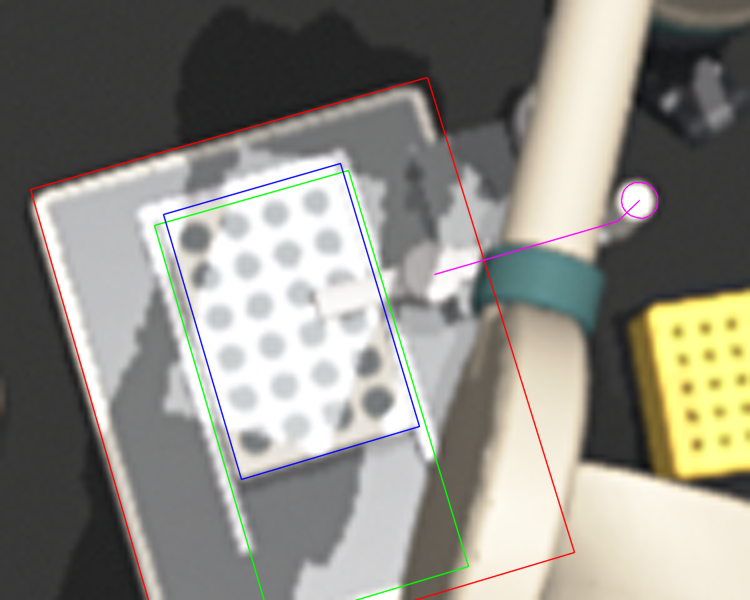

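The lever matches the 1.4 overlay in both views, with the knob at px (638,201) in the top crop and (499,28) in the side crop. The plate is still home and the arm is clear, so I hand in.

```bash
python3 -c "
from rig import manip
print(manip.sign_off())"
```

```text
the job is handed in; nothing more can be done
None
```

The white plate is home against the end stop and the clamp lever is at its second stop, locked. I handed the job in at about 13 s of the 45 s; the hand-in gave no verdict.

- **Plate:** I pushed it along the rails with the shut fingertips until it stopped. About 12 N moved it no further, and the outline of the seated plate fitted both camera views to within the camera calibration error.
- **Lever:** I pushed the knob past the first click, seen at 0.7 rad, and over the second hump. It then snapped on by itself, so I never pressed it against the hard end. The last pictures show it at about 1.4 rad with the hook over the plate.
- **Arm and bystanders:** The arm was backed off, about 80 mm above the knob and touching nothing. The bottle, jar and tip box were not touched as far as the pictures show. I did not re-measure where they stand.
- **Checks that disagreed:** My shaker pose was off by 1–2 mm between the two cameras. The tool also drifted to a tilt of about 6° during the lever push. Neither affected the result.

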